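# Close and lock the harness junction housing

### The arm

A 6-joint arm with a two-finger parallel gripper is mounted at the origin on the work surface. World frame = base frame: x ahead of the robot, y to its left, z up, the work surface at z = 0. Lengths are in mm, angles in rad, forces in N, time in s.
With the tool pointing down it reaches from about 300 to 875 mm from the base axis. Payload 4.2 kg.
Tool frame: the origin (TCP) lies at the centre of the arm's flange, where the gripper is bolted on; the fingertips stand 173 mm ahead of it and the grasp point (between the pads) lies 155 mm ahead of it; z points along the fingers, y is the line along which they close (so a half turn about z gives the same grasp; the last joint's range is limited). The gripper opens to 85 mm and grips with 20 to 120 N. Pads are 22 mm wide; open, the fingers measure 114 mm over their backs; the gripper's body (76 mm by 85 mm) begins 54 mm behind the grasp point. The pads swing forward as they close: fully open they stand 13 mm farther back than shut.
Start: joints at [-1.34, 0.32, 1.565, -0, 1.257, -0.02], TCP at [142.701, -557.009, 404.738] pointing down, gripper open.
Joint ranges: [-3.11, 3.11], [-0.84, 2.01], [0.21, 2.61], [-1.34, 4.49], [0.05, 2.63], [-2.56, 2.56]. Speed limits (rad/s): [2.57, 2.57, 3.14, 3.14, 3.14, 3.14].

### API

Orientations are given as a unit quaternion [x, y, z, w].
In Python, from cell import robot gives the robot as it stands.
- The arm moves only by the shell command python3 -m creep 'ROWS' [FORCE]. ROWS is JSON, a list of rows, each a list of 3 entries, a list of its own where there are three numbers: the shift along the world's x, y, z each as a share of 10 cm, from -1 to 1, then the turn, a rotation vector about the world's x, y, z each as a share of 180 degrees, from -1 to 1, then the gripper's target within -1 to 1 (fully open at 1, half-way at 0, shut at -1). A call has 1 to 12 rows; each row shifts and turns the commanded pose from where the row before left it; what a row does not reach is not made up. A row lasts 1/12 s, in which the tool goes at most 41.7 mm and 7.16 degrees, less where a joint would pass 70% of its speed; a pose out of reach is approached as far as the arm can. A call with a number of a shift or a turn outside -1 to 1 is refused whole. A call with a gripper value outside its range is refused whole. The fingers move at their own pace and stop on an object; FORCE is the grip in N (left out, the last holds). Time passes only in rows, so rows that do not move let the fingers close. It gives the time, the measured TCP pose, the force, the opening and the grip force at its end, in the units of the state.
- robot.get_state(): the state, without advancing time (a new reading comes with each control period).
- robot.camera(name): name is "scene" or "side" or "wrist"; returns a dict with "frame" (400x640x3 uint8, red, green, blue), "K" (3x3 intrinsics, pixels), "R" (3x3) and "t" (3): a world point X has camera coordinates R X + t. Camera axes: x right, y down, z forward; pixel columns grow to the right and rows downward; lengths in mm; the calibration is good to about 2 mm. A picture is of the moment at which its call begins. There is no depth.
- robot.job_done(): hands the job in; it is judged then, once.
Trained networks look in a picture, given as the dict that the camera call returned (one of the last four; its "shot" number tells which), for a name from the list of things; names that differ only in an ending like _2 or _b are one class to them, and where a whole thing is asked for, a point or a joint stands for the part that bears it (a point fixed in the world has none). Each returns a list of dicts, best first, with "conf" (0 to 1); they miss things now and then, are a little off and sometimes report something else, mostly with a low value. They report only what shows in the picture. A call takes as long as a camera call.
- robot.find_in(picture, target): "rect" ([left, top, width, height] in pixels, round what is visible of it).
- robot.tip_of(picture, target): "point" ([column, row] in pixels: a listed point, or the origin of a listed thing).
The state is a dict: "time_s": time; "qpos": joint angles; "joint_vel": joint speeds; "joint_torque": joint torques, N m; "tcp_pos": TCP position; "tool_rot": TCP orientation; "force": force on the tool from outside, world axes, zero at the start; "wrist_torque": the same for the moment, N m; "finger_gap": finger opening in mm; "gripper_force": force on a finger pad.
Only numpy, scipy, OpenCV 4.12 (cv2) and the standard library are available. Lean on these libraries where they do the work, as an engineer would, in place of code of your own. Each camera call takes 0.05 s, during which the arm holds its last target. There are 200 camera calls.

### The job

Close up the grey junction housing on the harness bench: press both of its hinged black covers down until their catches snap and hold them fully shut, then slide the flush metal locking plate along its channel, towards the empty end, fully home over the covers' lips. Shut both covers before you move the plate, do not press so hard that the plastic cracks (it stands about 45 N), and leave the bin, reel, screwdriver and carton as they are.

Things in the scene. Friction and masses are not known exactly. Their poses are not given: they have to be found in the camera images.
- housing: The grey plastic junction housing, fixed, 200 x 220 x 60 mm (x, y, z). Origin: centre of its underside. z up; its -x side is the front deck (57 mm deep in x) with the locking plate; at +x are the hinges and three cable glands sticking out 22 mm. Two black covers, wide one at +y, narrow one at -y, fill the rest of its top. Shut covers and deck are level at 60 mm height.
- cover_wide (a joint): Angle (rad) of the wide black cover: 0 shut, 0.2 to 0.6 ajar at the start. 110 mm wide (housing y -9 to 101 mm), 133 mm long, 6 mm thick; hinge pin along y at housing x = 88 mm, height 46 mm; free edge at x = -41 mm when shut. A weak spring lifts it. In its last 10 mm of drop a hook under the free edge must snap past a sprung catch; let go before that, it springs up.
- cover_wide_pad (a point): Point on the wide cover's top face, mid-width, 95 mm from the hinge pin towards the free edge: a good place to press, where about 12 to 24 N snaps the catch. Moves with the cover; when shut at housing x = -7 mm, y = 46 mm, height 60 mm. Once past the catch the cover meets its stop at 0 rad.
- cover_narrow (a joint): Opening angle (rad) of the narrow black cover, just like the wide one but 88 mm wide in y (housing y -101 to -13 mm).
- cover_narrow_pad (a point): The same point on the narrow cover. When shut at housing x = -7 mm, y = -57 mm, height 60 mm.
- lock (a joint): Travel (m) of the bare-metal locking plate along the housing's +y: 0 to 0.004 at the start, 0.040 at the end stop (locked). Plate 40 mm (x) by 110 mm (y), finely ribbed, flush or slightly sunk in the deck, no handle: press on it from above with shut fingertips and drag. It rubs with about 8 N, so roughly 17 to 25 N of downward press moves it; it may slip under the fingers, then press again.
- parts_bin: Blue open bin of connectors, 150 x 110 x 75 mm, loose; origin under its centre. Leave alone.
- wire_reel: Reel of copper wire with cardboard flanges lying flat, diameter 110 mm, 52 mm high, loose; origin under its centre. Leave alone.
- screwdriver: Screwdriver lying on the bench to the robot's right, loose. Leave alone.
- carton: Small cardboard carton 90 x 70 x 60 mm, loose; origin under its centre. Leave alone.
- lock_start (a point): Fixed point of the housing at deck height (x = -63, y = -20, z = 60 mm) over the middle of the plate when its travel is 0. The plate's top lies 0 to 4 mm below this, differently in each housing and not measured: find it by touch. The channel is 42 mm wide, y = -75 to 75 mm; its empty end is a recess 8 mm deep. Tabs on the plate reach over the shut covers' lips when home.

How it is judged (in metres and radians):
On the way, in this order (a step that is already met when the one before it is completed fails the run):
1. both covers are snapped shut while the plate is still unlocked (value of joint each of cover_wide, cover_narrow below 0.03 rad and value of joint lock below 0.015 m), for 0.2 s.
2. the locking plate is slid home (value of joint lock above 0.036 m), for 0.2 s.
At the end, for the whole second after the job is handed in: Both covers held shut by their catches (within 0.03 rad of closed) and the locking plate slid to its end stop (at least 36 of 40 mm) (value of joint each of cover_wide, cover_narrow below 0.03 rad and value of joint lock above 0.036 m); the robot touches nothing.
It fails at once if the housing is pressed with more than 45 N (contact force between housing and the arm above 45 N or contact force between housing and the fingers above 45 N).
It fails at once if a bystander is disturbed (moved more than 20 mm) (distance of any of parts_bin, wire_reel, screwdriver, carton from where it was at the start of the episode above 0.02 m).
It also fails if it takes over 67 s, if anything falls off the work surface, if the arm or the gripper's body presses on something with over 40 N, if the wrist force passes 120 N, or if a joint passes its speed limit or range.

## Working session

There is one attempt and no reset: what is moved stays moved. The work goes in short steps, Python scripts to look and compute and a shell command to move; the robot and the scene stay as the last step left them, time stands still between calls to the robot, and variables do not carry over. Pictures are saved under pics/ and viewed, at most 10 in all, crops included, and the job is handed in when it is done.

```bash
mkdir -p pics
cat > h.py <<'E'
import numpy as np, cv2
from cell import robot
def tri(obs):
    A=[];b=[]
    for c,p in obs:
        P=c["K"]@np.c_[c["R"],c["t"]]
        for i in (0,1):
            r=p[i]*P[2]-P[i]; A.append(r[:3]/np.linalg.norm(r[:3])); b.append(-r[3]/np.linalg.norm(r[:3]))
    A=np.array(A,float);b=np.array(b,float)
    x=np.linalg.lstsq(A,b,rcond=None)[0]
    return x
def proj(c,X):
    q=c["K"]@(c["R"]@np.array(X,float)+c["t"]); return q[:2]/q[2]
def save(c,n): cv2.imwrite("pics/"+n+".png",c["frame"][:,:,::-1])
E
python3 - <<'E'
from h import *
cs={n:robot.camera(n) for n in("scene","side","wrist")}
ims=[]
for n,c in cs.items():
    print(n, -c["R"].T@c["t"])
    for t in ["housing","cover_wide_pad","cover_narrow_pad","lock_start","parts_bin","wire_reel","screwdriver","carton"]:
        r=robot.tip_of(c,t)[:2]; print(t,[(np.round(x["point"]),round(x["conf"],2)) for x in r])
v=np.vstack([cs["scene"]["frame"],cs["side"]["frame"]])
save(cs["scene"],"a_scene");save(cs["side"],"a_side")
cv2.imwrite("pics/a.png",cv2.resize(np.hstack([cs["scene"]["frame"],cs["side"]["frame"]])[:,:,::-1],(800,250)))
print(robot.get_state())
E
```

```text
scene [1298.58389986  619.95316377  978.7612024 ]
housing [(array([393., 226.]), 0.75)]
cover_wide_pad [(array([418., 205.]), 0.87), (array([256., 133.]), 0.23)]
cover_narrow_pad [(array([378., 199.]), 0.93)]
lock_start [(array([394., 191.]), 0.73), (array([257., 132.]), 0.22)]
parts_bin [(array([319., 178.]), 0.59)]
wire_reel [(array([456., 318.]), 0.61)]
screwdriver [(array([253., 129.]), 0.84)]
carton [(array([300., 248.]), 0.55)]
side [519.13321699 775.02276688 947.50101122]
housing [(array([343., 265.]), 0.93), (array([350., 259.]), 0.34)]
cover_wide_pad [(array([354., 258.]), 0.8)]
cover_narrow_pad [(array([330., 232.]), 0.55)]
lock_start [(array([360., 246.]), 0.9)]
parts_bin [(array([352., 196.]), 0.67), (array([279., 364.]), 0.15)]
wire_reel [(array([278., 365.]), 0.91)]
screwdriver [(array([353., 137.]), 0.57)]
carton []
wrist [ 216.09973293 -537.53173306  374.45663013]
housing []
cover_wide_pad []
cover_narrow_pad []
lock_start []
parts_bin []
wire_reel []
screwdriver []
carton []
{'time_s': 1.35, 'qpos': array([-1.34001006e+00,  3.19613217e-01,  1.56448424e+00,  2.57503211e-05,
        1.25743295e+00, -2.00081815e-02]), 'joint_vel': array([-0.00119359,  0.00172994, -0.00077529, -0.0017884 , -0.00192678,
       -0.0008602 ]), 'joint_torque': array([ 3.80147440e-04, -4.15419173e+01, -2.34419757e+01, -6.66787491e-05,
        1.41432160e-04, -1.98542409e-05]), 'tcp_pos': array([ 142.69983932, -557.0131464 ,  404.73647492]), 'tool_rot': array([9.92148561e-01, 1.25064911e-01, 1.54545181e-05, 2.96640366e-05]), 'force': array([-0.87044331,  0.20721526, -0.46058679]), 'wrist_torque': array([ 0.04955135, -0.00788882, -0.00759563]), 'gripper_force': 0.0, 'finger_gap': 85.27390050676838}
```

View pics/a_scene.png

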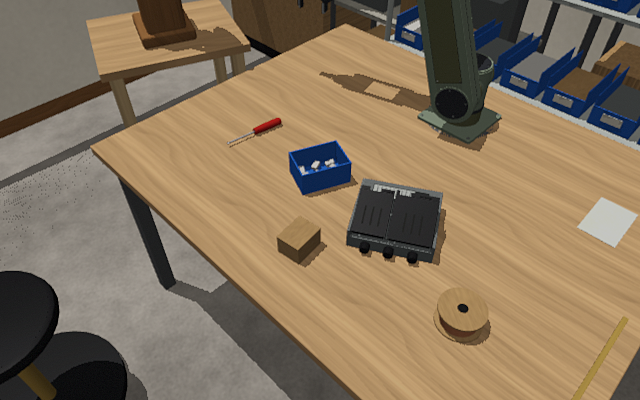

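View pics/a_side.png

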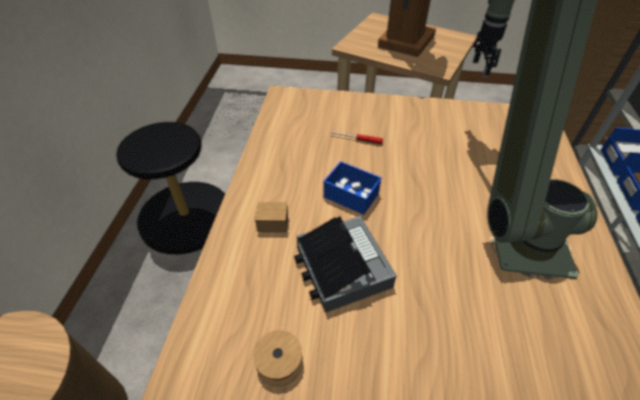

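The scene view shows the housing at about (395,220), with the bin at (320,165) at its −y side, the carton at (300,240) and the reel at (462,315). Both covers are ajar. In the side view the housing is at (345,260), with the plate on the robot's side at (365,245).

Run:
```python
from h import *
a=robot.camera("scene");b=robot.camera("side")
for t in ["housing","cover_wide_pad","cover_narrow_pad","lock_start","parts_bin","wire_reel","carton"]:
    p=robot.tip_of(a,t);q=robot.tip_of(b,t)
    if p and q:
        X=tri([(a,p[0]["point"]),(b,q[0]["point"])]); print(t,X.round(),(proj(a,X)-p[0]["point"]).round(1))
c=robot.camera("wrist"); print(c["K"][0,0]); s=robot.get_state()
from scipy.spatial.transform import Rotation as Ro
R=Ro.from_quat(s["tool_rot"]).as_matrix()
print("cam in tool",R.T@(-c["R"].T@c["t"]-s["tcp_pos"]), (c["R"]@R).round(3)); print(R.round(3))
```

```text
housing [538. 149.  13.] [-0.9 -1.8]
cover_wide_pad [519. 177.  82.] [0.1 0.3]
cover_narrow_pad [571. 100.  88.] [-0.6 -1.3]
lock_start [490. 104.  59.] [0.6 1.1]
parts_bin [ 542. -133.   -7.] [0.3 0.7]
wire_reel [659. 432.  -8.] [1.1 1.6]
carton [771.  30.   7.] [-0.5 -1. ]
294.8530010767014
cam in tool [75.93633198 -0.44816035 29.51525553] [[-0.001  1.     0.001]
 [-0.953 -0.001 -0.301]
 [-0.301 -0.002  0.953]]
[[ 0.969  0.248  0.   ]
 [ 0.248 -0.969 -0.   ]
 [ 0.     0.    -1.   ]]
```

```bash
python3 -m creep '[[[0.174,0.3,0],[0,0,0.009],-1],[[0.174,0.3,0],[0,0,0.009],-1],[[0.174,0.3,0],[0,0,0.009],-1],[[0.174,0.3,0],[0,0,0.009],-1],[[0.174,0.3,0],[0,0,0.009],-1],[[0.174,0.3,0],[0,0,0.009],-1],[[0.174,0.3,0],[0,0,0.009],-1],[[0.174,0.3,0],[0,0,0.009],-1],[[0.174,0.3,0],[0,0,0.009],-1],[[0.174,0.3,0],[0,0,0.009],-1],[[0.174,0.3,0],[0,0,0.009],-1],[[0.174,0.3,0],[0,0,0.009],-1]]'
python3 -m creep '[[[0.174,0.3,0],[0,0,0],-1],[[0.174,0.3,0],[0,0,0],-1],[[0.174,0.3,0],[0,0,0],-1],[[0.174,0.3,0],[0,0,0],-1],[[0.174,0.3,0],[0,0,0],-1],[[0.174,0.3,0],[0,0,0],-1],[[0.174,0.3,0],[0,0,0],-1],[[0.174,0.3,0],[0,0,0],-1],[[0.174,0.3,0],[0,0,0],-1],[[0.174,0.3,0],[0,0,0],-1],[[0.174,0.3,0],[0,0,0],-1],[[0.174,0.3,0],[0,0,0],-1]]'
cat > look.py <<'E'
import sys
from h import *
c=robot.camera("wrist"); save(c,sys.argv[1])
s=robot.get_state(); print(s["time_s"],s["tcp_pos"].round(1),s["force"].round(1))
for t in ["housing","cover_wide_pad","cover_narrow_pad","lock_start"]:
    print(t,[(x["point"],round(x["conf"],2)) for x in robot.tip_of(c,t)[:2]])
print("lockrect",robot.find_in(c,"lock")[:1])
np.savez("pics/"+sys.argv[1]+".npz",K=c["K"],R=c["R"],t=c["t"])
E
python3 look.py b
```

```text
time_s: 3.2
tcp_pos: [351.9, -195.4, 405.0]
tool_rot: [0.957, 0.291, 0.0, 0.0]
force: [0.6, -0.4, 0.6]
finger_gap: -0.1
gripper_force: 0.0
time_s: 4.2
tcp_pos: [560.9, 164.7, 404.8]
tool_rot: [0.957, 0.291, 0.0, 0.0]
force: [0.7, -0.2, -0.1]
finger_gap: -0.2
gripper_force: 0.0
4.25 [563.6 169.2 404.3] [4.9 3.8 0.9]
housing [([319.1, 191.7], 0.67)]
cover_wide_pad [([275.1, 205.3], 0.66)]
cover_narrow_pad [([375.9, 215.5], 0.62)]
lock_start [([334.6, 258.3], 0.83)]
lockrect [{'rect': [284.8, 231.8, 96.5, 43.6], 'conf': 0.8}]
```

View pics/b.png

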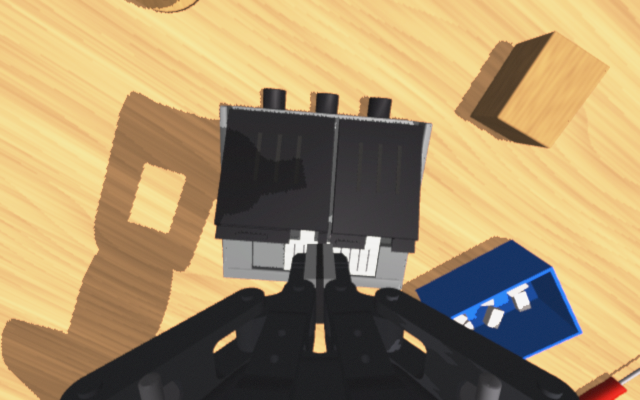

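The wrist view shows the housing with its hinge side at the top. Its deck front corners are at about (224,277) and (400,288), and its back corners at (221,104) and (431,123). The ribbed plate's visible part runs from (285,240) to (380,275), and the recess at (268,253) is its empty end.

```bash
cat > fit.py <<'E'
from h import *
from scipy.optimize import least_squares
c=dict(np.load("pics/b.npz"))
M=[((-100,110,60),(224,277)),((-100,-110,60),(401,288)),((100,110,60),(221,104)),((100,-110,60),(431,124)),((-63,-20,60),(334.6,258.3))]
def W(p,m): 
    x,y,a=p; return [x+m[0]*np.cos(a)-m[1]*np.sin(a), y+m[0]*np.sin(a)+m[1]*np.cos(a), m[2]]
f=lambda p:np.ravel([proj(c,W(p,m))-np.array(q) for m,q in M])
r=least_squares(f,[540,149,.6],loss="soft_l1",x_scale=[10,10,.1])
p=r.x;print("pose",p,"\nres",f(p).reshape(-1,2).round(1))
print("ax",np.cos(p[2]),np.sin(p[2]))
def ang(yc,pix):
    g=lambda t:proj(c,W(p,(88-95*np.cos(t[0])-14*np.sin(t[0])*1.0,yc,46+95*np.sin(t[0])+14*np.cos(t[0]))))-pix
    t=least_squares(g,[.3]);return t.x[0],W(p,(88-95*np.cos(t.x[0])-14*np.sin(t.x[0]),yc,46+95*np.sin(t.x[0])+14*np.cos(t.x[0]))),t.fun
print("wide",ang(46,(275.1,205.3)));print("narrow",ang(-57,(375.9,215.5)))
for m in [(-7,46,60),(-7,-57,60),(-63,-20,60),(-63,20,60)]: print(m,np.round(W(p,m),1))
E
python3 fit.py
```

```text
pose [5.37099604e+02 1.49059719e+02 5.05889053e-01] 
res [[-0.6 -0.1]
 [ 1.1  1.9]
 [-0.4  0.7]
 [ 3.4 -0.6]
 [-2.1 -0.5]]
ax 0.8747439983437978 0.48458532516111746
wide (np.float64(-0.06089066691239531), [np.float64(509.58470998633817), np.float64(186.4040002586144), np.float64(54.19301486159216)], array([4.74909771, 1.28128467]))
narrow (np.float64(0.02941057974383028), [np.float64(558.2735747020715), np.float64(95.62762361545396), np.float64(62.787547860002036)], array([-5.91718899,  1.88206815]))
(-7, 46, 60) [508.7 185.9  60. ]
(-7, -57, 60) [558.6  95.8  60. ]
(-63, -20, 60) [491.7 101.   60. ]
(-63, 20, 60) [472.3 136.   60. ]
```

```bash
python3 -m creep '[[[-0.13,0.057,-0.2],[0,0,-0.007],-1],[[-0.13,0.057,-0.2],[0,0,-0.007],-1],[[-0.13,0.057,-0.2],[0,0,-0.007],-1],[[-0.13,0.057,-0.2],[0,0,-0.006],-1],[[0,0,0],[0,0,0],-1],[[0,0,0],[0,0,0],-1],[[0,0,0],[0,0,0],-1],[[0,0,0],[0,0,0],-1]]'; python3 look.py c
```

```text
time_s: 5.17
tcp_pos: [509.5, 185.3, 326.5]
tool_rot: [0.968, 0.25, 0.002, 0.0]
force: [1.1, 0.4, -0.3]
finger_gap: -0.0
gripper_force: 0.0
5.2167 [509.4 185.4 326.3] [ 0.2 -0.6  1.3]
housing [([364.9, 181.2], 0.84), ([569.1, 293.8], 0.66)]
cover_wide_pad [([318.6, 200.8], 0.75)]
cover_narrow_pad [([460.5, 203.8], 0.72), ([394.6, 263.9], 0.2)]
lock_start [([394.8, 264.6], 0.6)]
lockrect [{'rect': [343.0, 229.8, 112.9, 53.4], 'conf': 0.79}]
```

View pics/c.png

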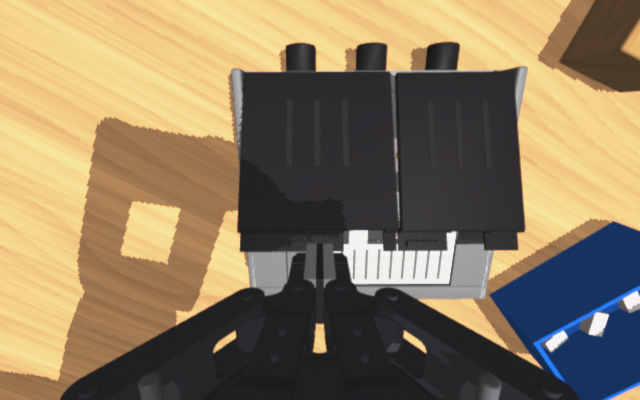

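The housing now sits square in the picture. Its back corners are at about (235,70) and (526,67), its front corners at (250,297) and (489,297), and the fingertips are over the wide cover at (320,255).

```bash
cat >> fit.py <<'E'
print("---- joint fit")
b=c; c2=dict(np.load("pics/c.npz"))
N=[((-100,110,60),(250,297)),((-100,-110,60),(489,298)),((100,110,60),(234,70)),((100,-110,60),(526,67)),((-63,-20,60),(394.8,264.6))]
F=lambda p:np.ravel([proj(k,W(p,m))-np.array(q) for k,L in((b,M),(c2,N)) for m,q in L])
r=least_squares(F,p,loss="soft_l1",x_scale=[10,10,.1]);p=r.x
print(p,F(p).reshape(-1,2).round(1).tolist())
for m in [(-7,46,60),(-7,-57,60),(-63,-20,60),(-63,20,60)]: print(m,np.round(W(p,m),1))
for th in (0,.2,.3,.4,.5,.6):
  print(th,[proj(c2,W(p,(88-129*np.cos(th)-14*np.sin(th),y,46+129*np.sin(th)+14*np.cos(th)))).round() for y in (101,-9,-13,-101)])
E
python3 fit.py | sed -n '/----/,$p'
```

```text
---- joint fit
[5.36987523e+02 1.48517598e+02 5.08839875e-01] [[0.0, 0.4], [1.6, 2.0], [-0.3, 1.4], [3.5, -0.6], [-1.6, -0.3], [2.3, 3.1], [-2.5, 1.0], [-1.6, -1.7], [4.7, -0.5], [-1.5, -0.3]]
(-7, 46, 60) [508.5 185.3  60. ]
(-7, -57, 60) [558.6  95.3  60. ]
(-63, -20, 60) [491.7 100.4  60. ]
(-63, 20, 60) [472.2 135.3  60. ]
0 [array([258., 243.]), array([382., 242.]), array([387., 242.]), array([487., 242.])]
0.2 [array([251., 257.]), array([389., 256.]), array([394., 256.]), array([504., 255.])]
0.3 [array([247., 262.]), array([393., 261.]), array([398., 261.]), array([514., 261.])]
0.4 [array([243., 266.]), array([397., 265.]), array([402., 265.]), array([526., 265.])]
0.5 [array([239., 269.]), array([401., 268.]), array([407., 268.]), array([538., 267.])]
0.6 [array([234., 269.]), array([406., 268.]), array([413., 268.]), array([551., 268.])]
```

```bash
python3 -m creep '[[[0,0,-0.13],[0,0,0],-1],[[0,0,-0.13],[0,0,0],-1],[[0,0,-0.13],[0,0,0],-1],[[0,0,-0.06],[0,0,0],-1],[[0,0,-0.05],[0,0,0],-1],[[0,0,-0.05],[0,0,0],-1],[[0,0,-0.05],[0,0,0],-1],[[0,0,-0.05],[0,0,0],-1],[[0,0,0],[0,0,0],-1],[[0,0,0],[0,0,0],-1]]'; python3 -m creep '[[[0,0,-0.04],[0,0,0],-1],[[0,0,-0.04],[0,0,0],-1],[[0,0,-0.04],[0,0,0],-1],[[0,0,-0.04],[0,0,0],-1],[[0,0,0],[0,0,0],-1],[[0,0,0],[0,0,0],-1]]'
```

```text
time_s: 6.3
tcp_pos: [508.4, 185.8, 259.6]
tool_rot: [0.968, 0.25, -0.0, 0.0]
force: [-0.3, -0.5, -0.3]
finger_gap: -0.1
gripper_force: 0.0
time_s: 6.8
tcp_pos: [508.3, 185.8, 243.3]
tool_rot: [0.968, 0.25, -0.0, 0.0]
force: [0.4, 0.5, 1.3]
finger_gap: -0.0
gripper_force: 0.2
```

```bash
for i in 1 ; do python3 -m creep '[[[0,0,-0.02],[0,0,0],-1],[[0,0,-0.02],[0,0,0],-1],[[0,0,0],[0,0,0],-1],[[0,0,0],[0,0,0],-1]]'; done; python3 -m creep '[[[0,0,-0.02],[0,0,0],-1],[[0,0,-0.01],[0,0,0],-1],[[0,0,0],[0,0,0],-1],[[0,0,0],[0,0,0],-1]]'
```

```text
time_s: 7.13
tcp_pos: [508.3, 185.8, 240.7]
tool_rot: [0.968, 0.25, 0.0, 0.0]
force: [-2.1, -1.1, 6.8]
finger_gap: 0.0
gripper_force: 3.4
time_s: 7.47
tcp_pos: [507.9, 185.6, 237.7]
tool_rot: [0.968, 0.25, -0.0, 0.0]
force: [-2.9, -2.3, 8.3]
finger_gap: -0.3
gripper_force: 4.0
```

```bash
python3 -m creep '[[[0,0,-0.01],[0,0,0],-1],[[0,0,-0.01],[0,0,0],-1],[[0,0,0],[0,0,0],-1],[[0,0,0],[0,0,0],-1]]';python3 -m creep '[[[0,0,-0.01],[0,0,0],-1],[[0,0,-0.01],[0,0,0],-1],[[0,0,0],[0,0,0],-1],[[0,0,0],[0,0,0],-1]]'
```

```text
time_s: 7.8
tcp_pos: [508.2, 185.7, 234.8]
tool_rot: [0.968, 0.25, -0.0, 0.0]
force: [-0.7, -0.2, 1.9]
finger_gap: -0.0
gripper_force: 0.7
time_s: 8.13
tcp_pos: [508.5, 185.9, 233.3]
tool_rot: [0.968, 0.25, 0.0, 0.0]
force: [-2.2, -1.0, 6.7]
finger_gap: -0.1
gripper_force: 3.2
```

```bash
python3 -m creep '[[[0,0,-0.01],[0,0,0],-1],[[0,0,-0.01],[0,0,0],-1],[[0,0,0],[0,0,0],-1],[[0,0,0],[0,0,0],-1]]';python3 -m creep '[[[0,0,-0.01],[0,0,0],-1],[[0,0,0],[0,0,0],-1],[[0,0,0],[0,0,0],-1]]'
```

```text
time_s: 8.47
tcp_pos: [508.4, 185.9, 233.1]
tool_rot: [0.968, 0.25, 0.001, -0.0]
force: [-4.7, -1.9, 18.7]
finger_gap: -0.4
gripper_force: 9.3
time_s: 8.72
tcp_pos: [508.3, 185.8, 233.0]
tool_rot: [0.968, 0.25, 0.001, -0.0]
force: [-7.8, -3.2, 23.7]
finger_gap: -0.0
gripper_force: 12.3
```

```bash
python3 -m creep '[[[0,0,-0.0],[0,0,0],-1],[[0,0,0.25],[0,0,0],-1],[[0,0,0.25],[0,0,0],-1],[[0,0,0.25],[0,0,0],-1],[[0,0,0.17],[0,0,0],-1],[[0.1,-0.18,0],[0,0,0],-1],[[0.1,-0.18,0],[0,0,0],-1],[[0.1,-0.18,0],[0,0,0],-1],[[0.1,-0.18,0],[0,0,0],-1],[[0.1,-0.18,0],[0,0,0],-1],[[0,0,0],[0,0,0],-1],[[0,0,0],[0,0,0],-1]]'; python3 look.py d
```

```text
time_s: 9.72
tcp_pos: [558.7, 95.3, 321.3]
tool_rot: [0.969, 0.249, 0.0, -0.0]
force: [-0.2, 0.1, -0.5]
finger_gap: -0.1
gripper_force: 0.0
9.7667 [558.3  95.9 321.3] [-0.9  0.5  0.1]
housing [([263.3, 182.6], 0.62)]
cover_wide_pad [([196.3, 206.0], 0.63)]
cover_narrow_pad [([318.5, 202.5], 0.86)]
lock_start [([278.1, 266.8], 0.8), ([510.7, 21.4], 0.59)]
lockrect [{'rect': [214.1, 231.6, 125.3, 54.2], 'conf': 0.56}]
```

View pics/d.png

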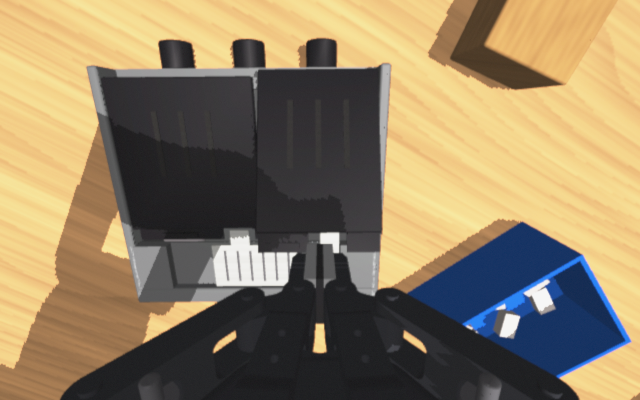

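The wide cover is shut and level. The narrow one is still ajar, its free edge at row ~232, and the fingers are centred on it at column 320.

```bash
python3 -m creep '[[[0,0,-0.13],[0,0,0],-1],[[0,0,-0.13],[0,0,0],-1],[[0,0,-0.1],[0,0,0],-1],[[0,0,-0.06],[0,0,0],-1],[[0,0,-0.06],[0,0,0],-1],[[0,0,-0.06],[0,0,0],-1],[[0,0,-0.06],[0,0,0],-1],[[0,0,-0.06],[0,0,0],-1],[[0,0,-0.06],[0,0,0],-1],[[0,0,-0.06],[0,0,0],-1],[[0,0,0],[0,0,0],-1],[[0,0,0],[0,0,0],-1]]'; python3 -m creep '[[[0,0,-0.02],[0,0,0],-1],[[0,0,-0.02],[0,0,0],-1],[[0,0,-0.01],[0,0,0],-1],[[0,0,0],[0,0,0],-1],[[0,0,0],[0,0,0],-1]]'
```

```text
time_s: 11.02
tcp_pos: [558.3, 95.8, 243.4]
tool_rot: [0.968, 0.25, -0.0, -0.0]
force: [0.3, 0.4, 0.4]
finger_gap: 0.4
gripper_force: 0.2
time_s: 11.43
tcp_pos: [558.2, 95.7, 240.5]
tool_rot: [0.968, 0.25, 0.0, 0.0]
force: [-3.3, -1.5, 10.0]
finger_gap: 0.4
gripper_force: 5.0
```

```bash
python3 -m creep '[[[0,0,-0.01],[0,0,0],-1],[[0,0,-0.01],[0,0,0],-1],[[0,0,0],[0,0,0],-1],[[0,0,0],[0,0,0],-1]]';python3 -m creep '[[[0,0,-0.01],[0,0,0],-1],[[0,0,0],[0,0,0],-1],[[0,0,0],[0,0,0],-1]]'
```

```text
time_s: 11.77
tcp_pos: [558.0, 95.6, 238.3]
tool_rot: [0.968, 0.25, 0.0, 0.0]
force: [-3.8, -1.5, 10.0]
finger_gap: -0.2
gripper_force: 4.8
time_s: 12.02
tcp_pos: [557.9, 95.5, 236.6]
tool_rot: [0.968, 0.25, -0.0, 0.0]
force: [-2.6, -0.2, 5.2]
finger_gap: 0.2
gripper_force: 2.6
```

```bash
python3 -m creep '[[[0,0,-0.01],[0,0,0],-1],[[0,0,-0.01],[0,0,0],-1],[[0,0,-0.01],[0,0,0],-1],[[0,0,0],[0,0,0],-1],[[0,0,0],[0,0,0],-1]]';python3 -m creep '[[[0,0,-0.01],[0,0,0],-1],[[0,0,-0.01],[0,0,0],-1],[[0,0,0],[0,0,0],-1],[[0,0,0],[0,0,0],-1]]'
```

```text
time_s: 12.43
tcp_pos: [558.3, 95.8, 233.3]
tool_rot: [0.968, 0.25, 0.0, 0.0]
force: [-1.9, -0.4, 4.5]
finger_gap: 0.2
gripper_force: 3.0
time_s: 12.77
tcp_pos: [558.2, 95.7, 233.1]
tool_rot: [0.968, 0.25, 0.0, 0.0]
force: [-5.8, -0.8, 17.5]
finger_gap: -0.1
gripper_force: 8.7
```

```bash
python3 -m creep '[[[0,0,0.2],[0,0,0],-1],[[0,0,0.25],[0,0,0],-1],[[0,0,0.25],[0,0,0],-1],[[-0.22,0.02,0.1],[0,0,0],-1],[[-0.22,0.02,0],[0,0,0],-1],[[-0.22,0.01,0],[0,0,0],-1],[[0,0,0],[0,0,0],-1],[[0,0,0],[0,0,0],-1],[[0,0,0],[0,0,0],-1]]'; python3 look.py e
```

```text
time_s: 13.52
tcp_pos: [493.0, 101.0, 310.9]
tool_rot: [0.968, 0.25, 0.001, 0.0]
force: [-0.1, 0.2, 0.6]
finger_gap: -0.4
gripper_force: 0.0
13.5667 [493.3 100.9 310.8] [ 0.6 -0.6  0.3]
housing [([297.4, 125.2], 0.75)]
cover_wide_pad [([228.6, 138.6], 0.7)]
cover_narrow_pad [([369.3, 140.5], 0.97)]
lock_start [([320.3, 212.7], 0.85)]
lockrect [{'rect': [246.9, 168.5, 143.5, 66.7], 'conf': 0.74}]
```

View pics/e.png

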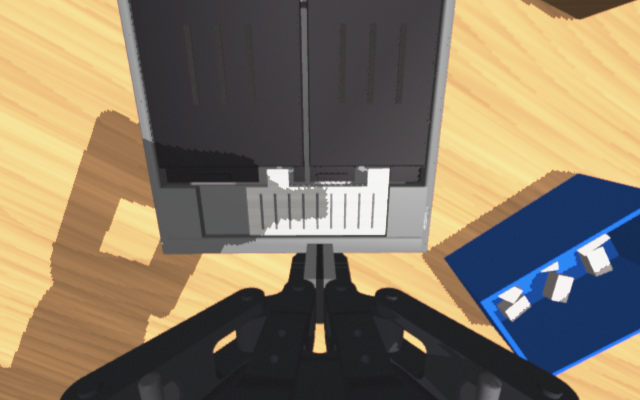

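Both covers lie shut. The plate spans columns 248–390 and rows 168–236, with the empty recess at 201–248 to its left. The housing's front corners are at (163,253) and (427,250).

```bash
cat >> fit.py <<'E'
print("==== e fit")
e=dict(np.load("pics/e.npz"))
N=[((-100,110,60),(163,253)),((-100,-110,60),(427,250)),((-84,75,60),(201.5,236.5)),((-84,-75,60),(388,235.5)),((-63,-20,60),(320.3,212.7)),((-42,75,60),(194,184))]
F=lambda p:np.ravel([proj(e,W(p,m))-np.array(q) for m,q in N])
r=least_squares(F,p,loss="soft_l1",x_scale=[10,10,.1]);p=r.x
print(p,F(p).reshape(-1,2).round(1).tolist())
for m in [(-63,-20,60),(-63,20,60),(-63,28,60)]: print(m,np.round(W(p,m),1))
for th in (0,.03,.08): print(th,[proj(e,W(p,(88-129*np.cos(th)+14*np.sin(th),y,46+129*np.sin(th)+14*np.cos(th)))).round() for y in (101,-9,-13,-101)])
E
python3 fit.py | sed -n '/====/,$p'
```

```text
==== e fit
[5.37200307e+02 1.50048933e+02 5.08417653e-01] [[-0.1, 0.3], [0.2, 2.3], [1.0, -1.1], [-1.7, -0.8], [-1.6, -2.0], [1.9, 1.5]]
(-63, -20, 60) [491.9 101.9  60. ]
(-63, 20, 60) [472.4 136.9  60. ]
(-63, 28, 60) [468.5 143.8  60. ]
0 [array([162., 184.]), array([304., 184.]), array([310., 184.]), array([424., 183.])]
0.03 [array([159., 185.]), array([304., 184.]), array([309., 184.]), array([425., 184.])]
0.08 [array([155., 186.]), array([304., 185.]), array([309., 185.]), array([428., 185.])]
```

```bash
python3 -m creep '[[[-0.01,0.01,-0.15],[0,0,0],-1],[[0,0,-0.15],[0,0,0],-1],[[0,0,-0.15],[0,0,0],-1],[[0,0,-0.12],[0,0,0],-1],[[0,0,-0.08],[0,0,0],-1],[[0,0,-0.05],[0,0,0],-1],[[0,0,-0.03],[0,0,0],-1],[[0,0,-0.01],[0,0,0],-1],[[0,0,-0.01],[0,0,0],-1],[[0,0,0],[0,0,0],-1],[[0,0,0],[0,0,0],-1]]'; python3 -m creep '[[[0,0,-0.01],[0,0,0],-1],[[0,0,-0.01],[0,0,0],-1],[[0,0,0],[0,0,0],-1],[[0,0,0],[0,0,0],-1]]'
```

```text
time_s: 14.73
tcp_pos: [491.5, 101.8, 236.2]
tool_rot: [0.968, 0.25, 0.001, 0.0]
force: [0.0, 0.3, -0.5]
finger_gap: 0.1
gripper_force: 0.0
time_s: 15.07
tcp_pos: [491.3, 101.8, 233.8]
tool_rot: [0.968, 0.25, 0.0, 0.0]
force: [-0.3, -0.3, 0.0]
finger_gap: 0.0
gripper_force: 0.0
```

```bash
python3 -m creep '[[[0,0,-0.01],[0,0,0],-1],[[0,0,-0.01],[0,0,0],-1],[[0,0,0],[0,0,0],-1],[[0,0,0],[0,0,0],-1]]'; python3 -m creep '[[[0,0,-0.01],[0,0,0],-1],[[0,0,-0.01],[0,0,0],-1],[[0,0,0],[0,0,0],-1],[[0,0,0],[0,0,0],-1]]'
```

```text
time_s: 15.4
tcp_pos: [491.4, 101.8, 232.3]
tool_rot: [0.968, 0.25, 0.0, 0.0]
force: [-1.0, -0.5, 5.7]
finger_gap: -0.0
gripper_force: 2.7
time_s: 15.73
tcp_pos: [491.3, 101.8, 232.2]
tool_rot: [0.968, 0.25, 0.001, 0.0]
force: [-5.0, -1.0, 21.3]
finger_gap: 0.2
gripper_force: 10.0
```

```bash
python3 -m creep '[[[-0.01,0.0175,0],[0,0,0],-1],[[-0.01,0.0175,0],[0,0,0],-1],[[-0.01,0.0175,0],[0,0,0],-1],[[-0.01,0.0175,0],[0,0,0],-1],[[-0.01,0.0175,0],[0,0,0],-1]]'
```

```text
time_s: 16.15
tcp_pos: [487.1, 109.2, 232.2]
tool_rot: [0.968, 0.251, 0.001, 0.002]
force: [-2.4, -10.7, 17.4]
finger_gap: -0.1
gripper_force: 9.0
```

```bash
python3 -m creep '[[[-0.01,0.0175,-0.006],[0,0,0],-1],[[-0.01,0.0175,0],[0,0,0],-1],[[-0.01,0.0175,0],[0,0,0],-1],[[-0.01,0.0175,0],[0,0,0],-1],[[-0.01,0.0175,0],[0,0,0],-1]]'; python3 -m creep '[[[-0.01,0.0175,0],[0,0,0],-1],[[-0.01,0.0175,0],[0,0,0],-1],[[-0.01,0.0175,0],[0,0,0],-1],[[-0.01,0.0175,0],[0,0,0],-1],[[-0.01,0.0175,0],[0,0,0],-1]]'
```

```text
time_s: 16.57
tcp_pos: [482.1, 118.0, 232.1]
tool_rot: [0.968, 0.251, 0.002, 0.002]
force: [-2.9, -10.3, 22.2]
finger_gap: -0.3
gripper_force: 10.9
time_s: 16.98
tcp_pos: [477.2, 126.8, 231.9]
tool_rot: [0.968, 0.251, 0.002, 0.002]
force: [-2.0, -9.3, 21.2]
finger_gap: 0.4
gripper_force: 10.4
```

```bash
python3 -m creep '[[[-0.01,0.0175,0],[0,0,0],-1],[[-0.01,0.0175,0],[0,0,0],-1],[[-0.01,0.0175,0],[0,0,0],-1],[[-0.01,0.0175,0],[0,0,0],-1]]'; python3 -m creep '[[[-0.01,0.0175,0],[0,0,0],-1],[[-0.01,0.0175,0],[0,0,0],-1],[[0,0,0],[0,0,0],-1]]'
```

```text
time_s: 17.32
tcp_pos: [473.2, 133.9, 231.8]
tool_rot: [0.968, 0.251, 0.002, 0.002]
force: [-1.3, -10.7, 18.8]
finger_gap: -0.1
gripper_force: 9.9
time_s: 17.57
tcp_pos: [471.5, 137.4, 231.8]
tool_rot: [0.968, 0.251, 0.002, 0.002]
force: [0.3, -8.7, 18.7]
finger_gap: 0.1
gripper_force: 9.3
```

```bash
python3 -m creep '[[[-0.01,0.0175,-0.004],[0,0,0],-1],[[-0.01,0.0175,0],[0,0,0],-1],[[0,0,0],[0,0,0],-1]]'; python3 -m creep '[[[-0.01,0.0175,0],[0,0,0],-1],[[-0.01,0.0175,0],[0,0,0],-1],[[0,0,0],[0,0,0],-1],[[0,0,0],[0,0,0],-1]]'
```

```text
time_s: 17.82
tcp_pos: [470.4, 140.9, 231.7]
tool_rot: [0.968, 0.251, 0.004, 0.002]
force: [1.7, -9.9, 18.8]
finger_gap: 0.2
gripper_force: 9.2
time_s: 18.15
tcp_pos: [468.7, 144.9, 231.7]
tool_rot: [0.968, 0.251, 0.004, 0.002]
force: [2.6, -8.7, 16.1]
finger_gap: 0.1
gripper_force: 8.3
```

```bash
python3 -m creep '[[[0,0,0.1],[0,0,0],-1],[[0,0,0.25],[0,0,0],-1],[[0,0,0.25],[0,0,0],-1],[[0,0,0.2],[0,0,0],-1],[[0,0,0],[0,0,0],-1],[[0,0,0],[0,0,0],-1],[[0,0,0],[0,0,0],-1]]'; python3 look.py f
```

```text
time_s: 18.73
tcp_pos: [465.9, 145.4, 308.0]
tool_rot: [0.968, 0.25, -0.001, 0.0]
force: [0.0, 0.6, -0.4]
finger_gap: -0.2
gripper_force: 0.0
18.7833 [465.8 145.4 307.6] [ 0.4 -0.7  0.1]
housing []
cover_wide_pad [([299.5, 133.8], 0.72)]
cover_narrow_pad [([441.4, 134.7], 0.89)]
lock_start [([387.1, 207.6], 0.81)]
lockrect [{'rect': [198.4, 0.0, 339.4, 251.8], 'conf': 0.7}]
```

View pics/f.png

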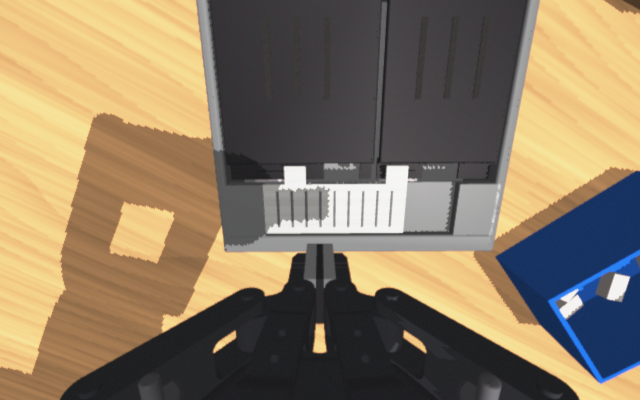

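Both covers are shut. The plate spans columns 265–406 and looks flush with the channel's left end, with the emptied recess at 406–453. I'll measure the travel.

```bash
cat >> fit.py <<'E'
print("#### f")
f_=dict(np.load("pics/f.npz"))
for y in (-75,-39,-38,-37,-36,-35,75,74,71): print(y,proj(f_,W(p,(-76,y,60))).round(1),proj(f_,W(p,(-84,y,60))).round(1))
im=cv2.imread("pics/f.png"); print(im[224,255:280,1].tolist(), im[224,400:412,1].tolist(), im[224,446:460,1].tolist())
cv2.imwrite("pics/g.png",cv2.resize(im[155:255,210:470],None,fx=3,fy=3,interpolation=cv2.INTER_NEAREST))
E
python3 fit.py | sed -n '/####/,$p'
```

```text
#### f
-75 [453.8 223.4] [452.5 232.7]
-39 [408.5 223.5] [407.6 232.8]
-38 [407.2 223.6] [406.4 232.8]
-37 [406.  223.6] [405.1 232.8]
-36 [404.7 223.6] [403.9 232.8]
-35 [403.4 223.6] [402.6 232.8]
75 [265.2 224.1] [265.7 233.3]
74 [266.4 224.1] [267.  233.3]
71 [270.2 224. ] [270.7 233.3]
[89, 89, 88, 88, 88, 89, 88, 88, 89, 96, 118, 140, 143, 144, 142, 142, 143, 145, 162, 212, 228, 204, 169, 97, 111] [243, 243, 241, 227, 177, 167, 167, 168, 166, 167, 168, 167] [134, 121, 92, 81, 56, 50, 51, 63, 109, 163, 168, 167, 167, 167]
```

View pics/g.png

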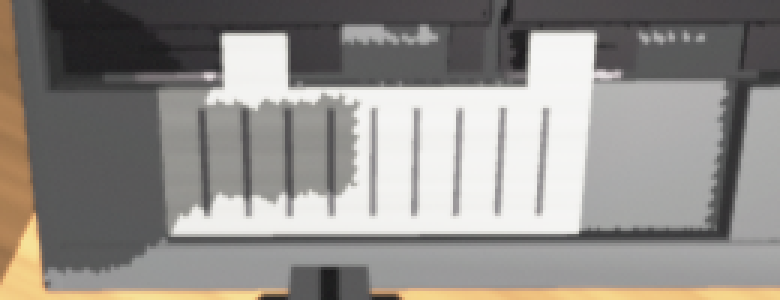

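The close-up shows the plate flush against the channel's left end (column 265) with its right edge at about column 404. That puts the travel at about 39.5 mm, with the tabs over both covers' lips.

```bash
python3 -c "
from cell import robot
print(robot.job_done())"
```

```text
the job is handed in; nothing more can be done
None
```

I pressed both covers until they snapped shut and slid the plate home (about 39.5 of 40 mm, measured from the wrist camera), with the highest contact force I read about 25 N; the job is handed in, but the hand-in gave no verdict.

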